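# Sort the spare feet, then jack up the incubator front and hold it

## Task

A foot of the white incubator is to be changed: first stand the green-tagged spare foot upright in the green nest and the red-tagged one upright in the red nest. Then set the lever jack flat on the bench with its saddle centred under the incubator's yellow-marked lift point, give the orange handle a full pump (fully down, then let it come all the way back up), then press it fully down again and finish while still holding it down, with the incubator's front raised by the jack alone. Leave everything else on the bench where it is and do not push the incubator with the arm.

Things in the scene. Friction and masses are not known exactly. Their poses are not given: they have to be found in the camera images.
- foot_good_center (a point): Spare levelling foot with a GREEN round tag on top: loose, 70 g, upright, total height 38 mm; black rubber disc 40 mm across for the lowest 12 mm, above it an aluminium barrel 33 mm across (12 to 38 mm up). Point: its centre, 19 mm above its underside, z up.
- foot_bad_center (a point): Spare levelling foot with a RED round tag on top, otherwise the same as the green-tagged one. Point: its centre, 19 mm above its underside.
- nest_pass: Green open square tray fixed to the bench, 100 x 100 mm, 12 mm high, walls 4 mm, inner floor 4 mm above the bench. Origin: centre of its underside.
- nest_reject: Red open square tray, fixed, same size as the green one. Origin: centre of its underside. The two trays may have swapped places.
- jack_grip (a point): Lever jack, loose, 0.8 kg, steel base 240 x 70 x 10 mm. Point on its centre line, 42 mm above its underside, between two grey cheek plates (50 mm long in x, 10 to 62 mm up, 44 mm over their outer faces in y): grip and carry it here, closing along y. Axes: x along the base to the saddle, z up. Base reaches +90 and -150 mm in x from here; saddle axis 70 mm in +x; handle pivot 8 mm above.
- saddle_top (a point): Centre of the top of the jack's round steel saddle, 30 mm across, 58 mm above the jack's underside when the handle is up. It rises straight up by 63 mm per radian of handle (31 mm in all). Axes as jack_grip.
- handle_paddle (a point): Top centre of the orange paddle (50 x 50 x 10 mm) on the handle, 120 mm from its pivot. Handle up: 105 mm behind jack_grip (jack's -x), 108 mm above the bench, sloping up away from the saddle by 0.45 rad. Fully down: 120 mm behind jack_grip, 51 mm above the bench, almost level. Always over the base plate, so closed fingers may push it straight down.
- jack_handle (a joint): Handle angle, rad: 0 = up (rest), 0.5 = fully down (stop). A spring and the load push it back up when let go. Pressing down takes about 3 N at the paddle until the saddle meets the lift pad (about 0.22 rad), then about 10 to 14 N until the stop.
- lift_point (a point): Lift point: centre of the flat underside of a round pad (36 mm across), 72 mm above the bench, under a steel bracket 50 mm wide on the incubator's front. Bracket top, 14 mm above, has a yellow dot over the point; its yellow outer edge is 20 mm in -x. +x points level into the incubator (front face 35 mm in +x): bring the saddle in along about +x. Its place along the front varies.
- incubator (a joint): Tilt of the incubator about its rear feet, rad: 0 = standing down; grows as its front is raised; about 0.06 with the jack handle fully down.
- incubator_mid (a point): Middle of the white benchtop incubator (260 deep x 300 wide x 170 mm high, bottom 22 mm above the bench), 130 mm behind its front face and 107 mm above the bench; axes: +x from front to back.
- wrench: Bystander: loose steel wrench, 130 mm long, lying; leave it.
- jar: Bystander: small jar with blue cap, 52 mm across, 70 mm high; leave it.
- tip_box: Bystander: blue pipette-tip box, 70 x 110 x 56 mm; leave it.
- beaker: Bystander: clear beaker, 66 mm across, 85 mm high; leave it.
- tube_rack: Bystander: orange tube rack with blue caps, 60 x 120 x 85 mm; leave it.
- timer: Bystander: white timer, 60 x 70 x 18 mm; leave it.
Not all that is in view belongs to the job. Leave any turquoise look-alike of the part that bears foot_good_center alone.

How it is judged:
By the outcome, as a careful person would: the job done as asked, in the order asked, and still so for the second after the job is handed in, while the arm keeps its last pose, push and grip.
It also fails if it takes over 69 s, if anything falls off the work surface, if the arm or the gripper's body presses on something with over 40 N, if the wrist force passes 120 N, or if a joint passes its speed limit or range.

## Robot

A 6-joint arm with a two-finger parallel gripper is mounted at the origin on the work surface. World frame = base frame: x ahead of the robot, y to its left, z up, the work surface at z = 0. Lengths are in m, angles in rad, forces in N, time in s.
With the tool pointing down it reaches from about 0.35 to 0.975 m from the base axis. Payload 7.1 kg.
Tool frame: the origin (TCP) lies midway between the tips of the shut fingers; the grasp point (between the pads) lies 19 mm behind it; z points along the fingers, x is the direction in which the jaws open and shut, and the axes are right-handed (so a half turn about z gives the same grasp; the last joint's range is limited). The gripper opens to 88 mm and grips with 3 to 60 N. Pads are 20 mm wide; open, the fingers measure 115 mm over their backs; the gripper's body (75 mm by 178 mm) begins 61 mm behind the grasp point.
Start: joints at [-1.125, 0.423, 1.63, -0, 1.089, -0.019], TCP at [0.28, -0.559, 0.223] pointing down, gripper open.
Joint ranges: [-3, 3], [-0.9, 2.11], [0.09, 2.58], [-1.31, 4.45], [0.11, 2.69], [-2.54, 2.54]. Speed limits (rad/s): [2.39, 2.39, 3.01, 3.14, 3.14, 3.14].

## Interface

Orientations are given as a unit quaternion [w, x, y, z].
In Python, from station import move_pose, movel, movej, command_gripper, wait, inverse_kinematics, read_camera, camera_info, MotionError, job_done, get_time, get_joint_pos, get_qvel, get_effort, get_tcp_pos, get_ee_rot, get_ft_force, get_ft_torque, get_grip_width gives the robot as it stands. Calls block until the motion is done:
- move_pose(position, orientation): joint-space move of the TCP to a pose.
- movel(position, frame=None, v=0.15, until_force=None): straight line of the TCP; frame=None keeps the orientation; v is the mean speed in m/s. With until_force (N) it stops when the force on the tool has changed by that much, and returns True; else False.
- movej(angles): joint-space move.
- command_gripper(opening): opening from 0.0 (shut) to 1.0 (fully open); the grip force is fixed at half the most; returns when the fingers have stopped.
- wait(seconds).
- inverse_kinematics(position, orientation): joint angles nearest the present ones, or None.
- read_camera(name): name is "side" or "top" or "wrist"; returns the picture (480x640x3 uint8, red, green, blue); there is no depth.
- camera_info(name): a dict with "intrinsics" (3x3 intrinsics, pixels), "T" (4x4, takes a point from camera to world coordinates); the wrist camera has in their place "tool_from_camera" (4x4, takes a point from camera to tool coordinates, whose origin is the TCP and whose axes are the tool frame's). Camera axes: x right, y up, looking along -z (the intrinsics and any distortion apply to the point x, -y, -z); pixel columns grow to the right and rows downward; lengths in m; the calibration is good to about 2 mm. A picture is of the moment at which its call begins: read the wrist's pose just before it. camera_info takes no time and is no camera call.
A pose or a line that the arm cannot do raises MotionError and nothing moves.
- job_done(): hands the job in, once; it reports no verdict.
Readings, each from a call of its own:
- get_time(): time.
- get_joint_pos(): joint angles.
- get_qvel(): joint speeds.
- get_effort(): joint torques, N m.
- get_tcp_pos(): TCP position.
- get_ee_rot(): TCP orientation.
- get_ft_force(): force on the tool from outside, world axes, zero at the start.
- get_ft_torque(): the same for the moment, N m.
- get_grip_width(): opening from 0.0 (shut) to 1.0 (fully open).
Only numpy, scipy, OpenCV 4.12 (cv2) and the standard library are available. Lean on these libraries where they do the work, as an engineer would, in place of code of your own. Each camera call takes 0.05 s, during which the arm holds its last target.

## Working session

There is one attempt and no reset: what is moved stays moved. The work goes in short steps, each a Python script; the robot and the scene stay as the last script left them, time stands still between calls to the robot, and variables do not carry over. Pictures are saved under pics/ and viewed, and the job is handed in when it is done.

```bash
mkdir -p pics; ls; python3 - <<'E'
from station import *
import cv2
for n in ["top","side","wrist"]:
    cv2.imwrite(f"pics/{n}0.png",read_camera(n)[:,:,::-1]); print(n,{k:(v.round(4).tolist() if hasattr(v,'round') else v) for k,v in camera_info(n).items()})
print(get_time(),get_ee_rot())
E
```

```text
pics
top {'intrinsics': [[597.923, 0.0, 316.3877], [0.0, 597.923, 240.5601], [0.0, 0.0, 1.0]], 'T': [[0.0266, 0.9891, -0.1451, 0.3361], [-0.9996, 0.0277, 0.0055, -0.0536], [0.0094, 0.1449, 0.9894, 1.7367], [0.0, 0.0, 0.0, 1.0]]}
side {'intrinsics': [[488.1138, 0.0, 326.6381], [0.0, 488.1138, 238.4391], [0.0, 0.0, 1.0]], 'T': [[-0.8382, 0.3093, -0.4491, -0.0042], [-0.5452, -0.4561, 0.7034, 0.8495], [0.0127, 0.8344, 0.551, 0.8151], [0.0, 0.0, 0.0, 1.0]]}
wrist {'intrinsics': [[399.4554, 0.0, 320.7431], [0.0, 399.4554, 243.621], [0.0, 0.0, 1.0]], 'tool_from_camera': [[1.0, -0.0, -0.0017, -0.0005], [-0.0005, -0.9535, -0.3015, -0.0825], [-0.0016, 0.3015, -0.9535, -0.1623], [0.0, 0.0, 0.0, 1.0]]}
0.15 [-3.16044318e-04  8.50953677e-01 -5.25240432e-01 -4.78174116e-04]
```

View pics/top0.png

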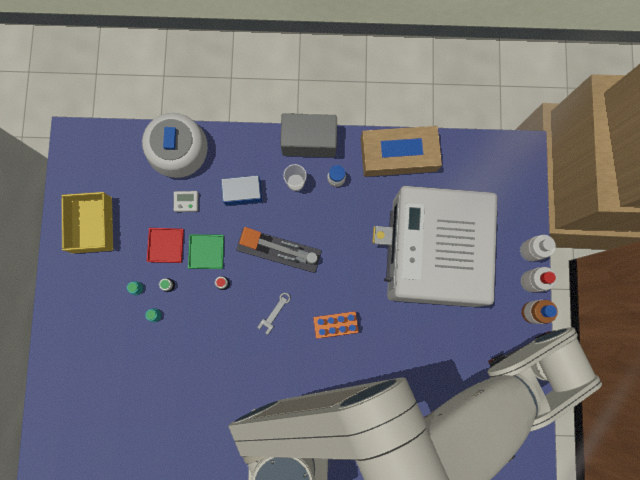

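View pics/side0.png

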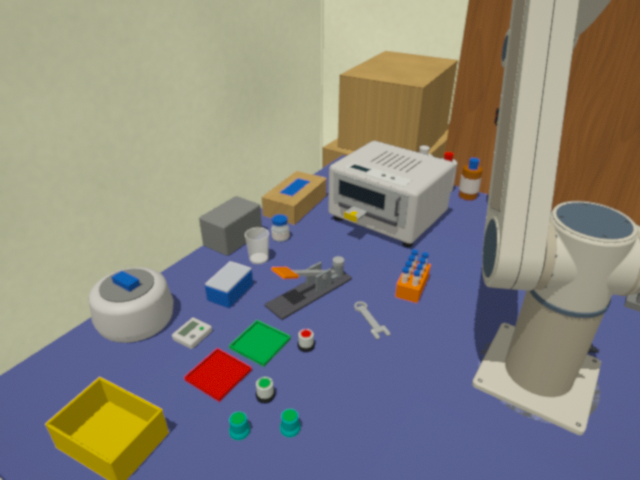

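View pics/wrist0.png

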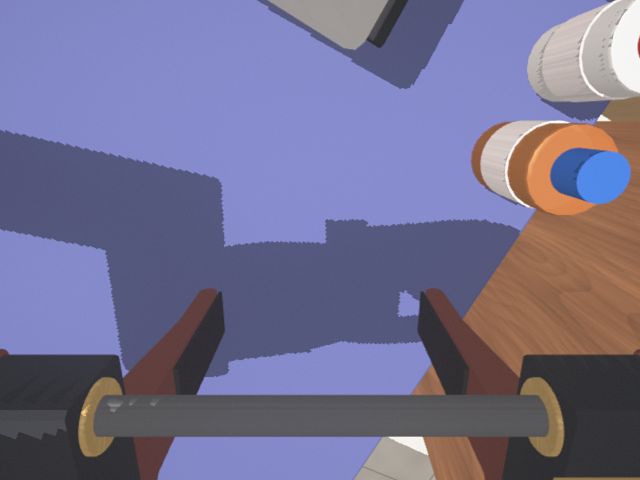

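Green-tagged candidates in the top view are (134,288), (152,315) and (166,285). Only (166,285) has an aluminium barrel on a black disc; the other two are turquoise. The red-tagged foot is at (221,283). I'll confirm all of them in enlarged crops.

```bash
python3 - <<'E'
import cv2
t=cv2.imread("pics/top0.png");s=cv2.imread("pics/side0.png")
a=cv2.resize(t[220:330,115:255],None,fx=5.5,fy=5.5,interpolation=2); cv2.imwrite("pics/c1.png",a[:600,:800])
b=cv2.resize(t[210:290,225:335],None,fx=7,fy=7,interpolation=2); cv2.imwrite("pics/c2.png",b)
b=cv2.resize(t[180:310,360:500],None,fx=4.5,fy=4.5,interpolation=2); cv2.imwrite("pics/c3.png",b)
b=cv2.resize(s[310:445,180:330],None,fx=4.4,fy=4.4,interpolation=2); cv2.imwrite("pics/c4.png",b)
E
```

```text
(no output)
```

View pics/c1.png

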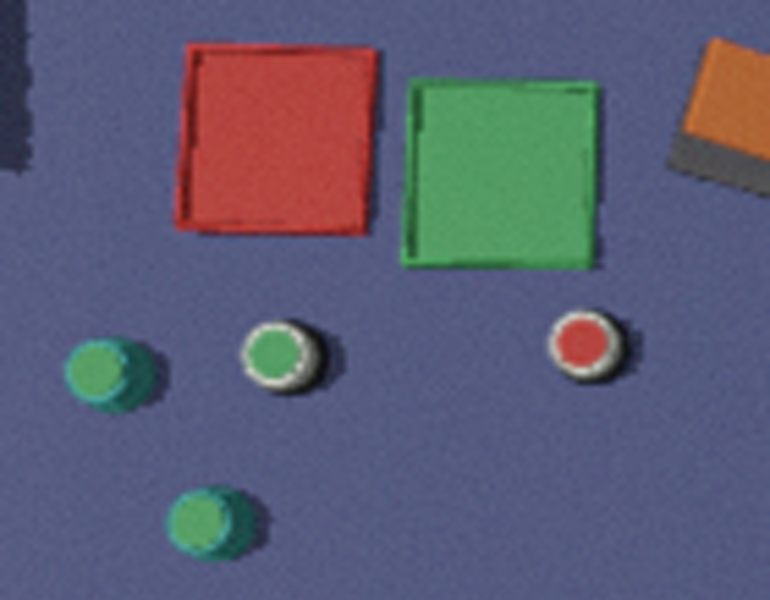

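View pics/c2.png

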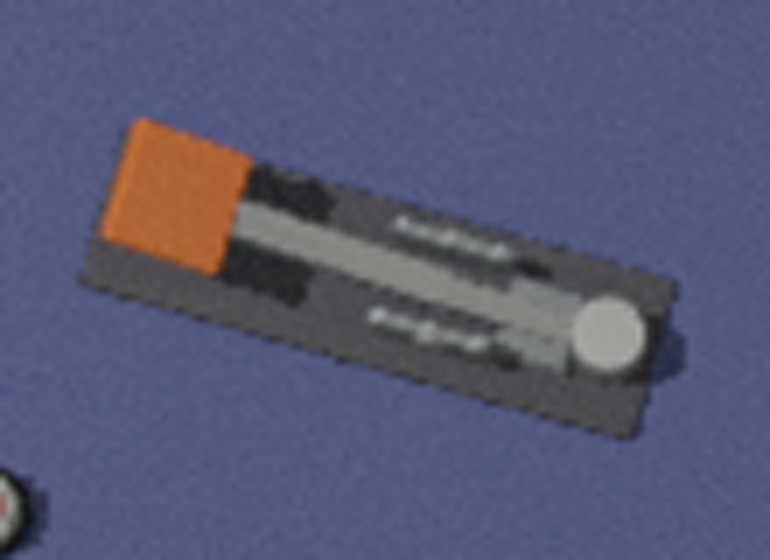

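View pics/c3.png

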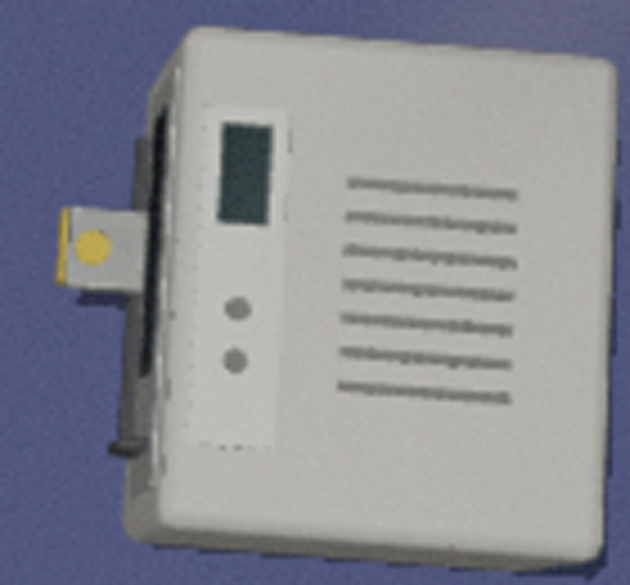

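View pics/c4.png

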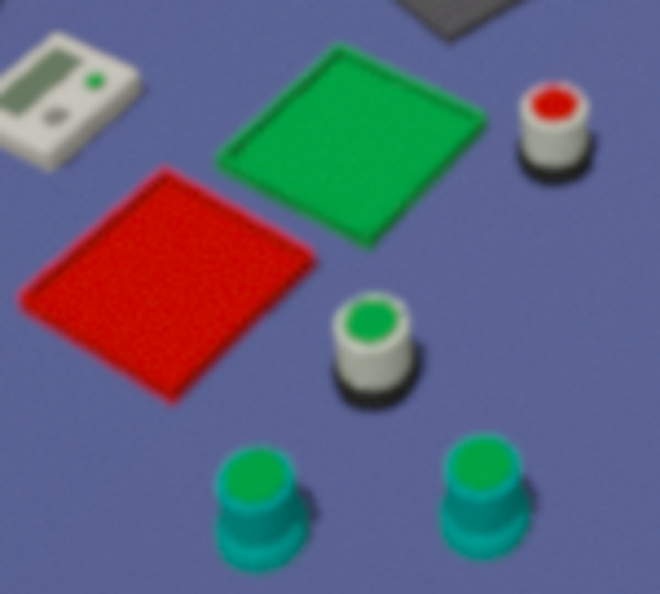

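```bash
cat > h.py <<'E'
import numpy as np, cv2
from station import *
def ray(info,uv,z,T=None):
    K=np.array(info["intrinsics"]);T=np.array(info["T"]) if T is None else T
    d=np.linalg.solve(K,[uv[0],uv[1],1.]);d=T[:3,:3]@(d*[1,-1,-1]);o=T[:3,3]
    return o+d*(z-o[2])/d[2]
def proj(info,p,T=None):
    K=np.array(info["intrinsics"]);T=np.array(info["T"]) if T is None else T
    c=T[:3,:3].T@(np.array(p)-T[:3,3]); c=K@(c*[1,-1,-1]); return c[:2]/c[2]
def crop(info,pts,sc,off,z,T=None):
    return np.array([ray(info,[off[0]+(u+.5)/sc-.5,off[1]+(v+.5)/sc-.5],z,T) for u,v in pts])
from scipy.spatial.transform import Rotation as R
def down(yaw):  # tool z down, tool x at angle yaw (world)
    c,s=np.cos(yaw),np.sin(yaw)
    m=np.array([[c,s,0],[s,-c,0],[0,0,-1.]])
    q=R.from_matrix(m).as_quat(); return [q[3],q[0],q[1],q[2]]
E
python3 - <<'E'
from h import *
t=camera_info("top");s=camera_info("side");np.set_printoptions(precision=4,suppress=True)
o=(115,220)
print("green",crop(t,[(275,354)],5.5,o,.038),crop(s,[(372,322)],4.4,(180,310),.038))
print("red",crop(t,[(582,343)],5.5,o,.038),crop(s,[(553,104)],4.4,(180,310),.038))
c=crop(t,[(188,44),(378,48),(368,235),(178,230)],5.5,o,.012);print("nred",c.mean(0),c[1]-c[0],c[3]-c[0])
c=crop(t,[(410,80),(600,85),(592,270),(403,266)],5.5,o,.012);print("ngreen",c.mean(0),c[1]-c[0],c[3]-c[0])
o=(225,210)
print("saddle",crop(t,[(608,334)],7,o,.058)); p=crop(t,[(178,197)],7,o,.108);print("paddle",p)
b=crop(t,[(80,285),(632,440),(680,283)],7,o,.010);print("base",b,[np.arctan2(*(b[1]-b[0])[1::-1]),np.arctan2(*(b[2]-b[1])[1::-1]), np.linalg.norm(b[1]-b[0]),np.linalg.norm(b[2]-b[1])], "jack centre",(b[0]+b[2])/2)
o=(360,180)
print("dot",crop(t,[(93,247)],4.5,o,.086))
e=crop(t,[(62,208),(58,287)],4.5,o,.086);print("edge",e,e.mean(0),np.arctan2(*(e[1]-e[0])[1::-1])+np.pi/2)
e=crop(t,[(348,184),(517,195),(338,386),(512,399)],4.5,o,.192);print([np.arctan2(*d[1::-1]) for d in (e[1]-e[0],e[3]-e[2],e[2]-e[0],e[3]-e[1])])
e=crop(t,[(190,28),(615,62),(602,558),(160,530)],4.5,o,.192);print(e,[np.arctan2(*d[1::-1]) for d in (e[1]-e[0],e[2]-e[3],e[3]-e[0],e[2]-e[1])])
E
```

```text
green [[0.4489 0.3638 0.038 ]] [[0.4478 0.3646 0.038 ]]
red [[0.4589 0.2062 0.038 ]] [[0.4594 0.2059 0.038 ]]
nred [0.5642 0.3758 0.012 ] [ 0.0007 -0.1006  0.    ] [-0.0992 -0.0014  0.    ]
ngreen [0.5483 0.2571 0.012 ] [ 0.0001 -0.1006  0.    ] [-0.0989 -0.002   0.    ]
saddle [[ 0.5342 -0.0501  0.058 ]]
paddle [[0.5778 0.1203 0.108 ]]
base [[ 0.5542  0.1698  0.01  ]
 [ 0.496  -0.0612  0.01  ]
 [ 0.562  -0.0794  0.01  ]] [np.float64(-1.817827887510706), np.float64(-0.26889424556414604), np.float64(0.23822187637219688), np.float64(0.06849111326708175)] jack centre [0.5581 0.0452 0.01  ]
dot [[ 0.6003 -0.2409  0.086 ]]
edge [[ 0.6244 -0.2213  0.086 ]
 [ 0.5746 -0.2195  0.086 ]] [ 0.5995 -0.2204  0.086 ] 4.675303560754884
[np.float64(-1.6084914820596545), np.float64(-1.618133726502298), np.float64(3.0902638321430707), np.float64(3.10567067266572)]
[[ 0.7155 -0.2846  0.192 ]
 [ 0.7023 -0.5352  0.192 ]
 [ 0.4112 -0.5228  0.192 ]
 [ 0.4203 -0.2691  0.192 ]] [np.float64(-1.6237121947797446), np.float64(-1.6067623753964937), np.float64(3.08922844764628), np.float64(3.098896332741825)]
```

The crops confirm it: the green-tagged foot with the aluminium barrel is at c1 (275,354), about (0.4485, 0.364). The red-tagged foot is at (0.459, 0.206), and the turquoise pair are decoys. The green nest is at (0.548, 0.257) and the red nest at (0.564, 0.376).

```bash
cat >> h.py <<'E'
def st(tag=""): print(tag,round(get_time(),2),np.round(get_tcp_pos(),4),"F",np.round(get_ft_force(),1),"w",round(float(get_grip_width()),3))
E
python3 - <<'E'
from h import *
p=get_tcp_pos(); movel([p[0],p[1],.33],v=.3)
q=down(0)
move_pose([.4485,.364,.25],q); command_gripper(.7); st()
movel([.4485,.364,.075],v=.25)
cv2.imwrite("pics/w1.png",read_camera("wrist")[:,:,::-1])
movel([.4485,.364,.017],v=.12); st("dn"); command_gripper(0.0); st("grip")
movel([.4485,.364,.08],v=.2)
cv2.imwrite("pics/w2.png",read_camera("wrist")[:,:,::-1])
movel([.548,.257,.08],v=.25)
print(movel([.548,.257,.0205],v=.12,until_force=8)); st("placed")
command_gripper(.7); movel([.548,.257,.10],v=.25); st()
E
```

```text
4.55 [0.4485 0.364  0.25  ] F [ 0.6  0.2 -0.4] w 0.702
dn 6.08 [0.4488 0.3643 0.0174] F [-0.8  0.   1.1] w 0.695
grip 6.65 [0.4487 0.3641 0.0174] F [ 0.1 -0.8  4. ] w 0.371
True
placed 8.41 [0.5461 0.2577 0.0197] F [1.  0.7 0. ] w 0.368
 9.52 [0.5484 0.2571 0.1009] F [ 0.7 -0.7 -0.4] w 0.698
```

```bash
python3 - <<'E'
from h import *
a=np.hstack([cv2.imread("pics/w1.png"),cv2.imread("pics/w2.png")]);cv2.imwrite("pics/w12.png",cv2.resize(a,(800,300)))
cv2.imwrite("pics/s1.png",read_camera("side")[:,:,::-1])
E
```

```text
(no output)
```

View pics/w12.png

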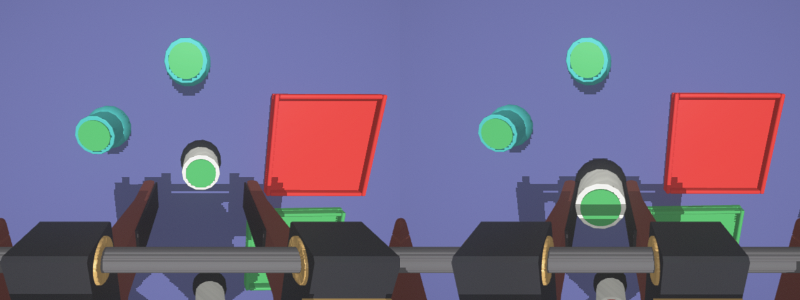

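View pics/s1.png

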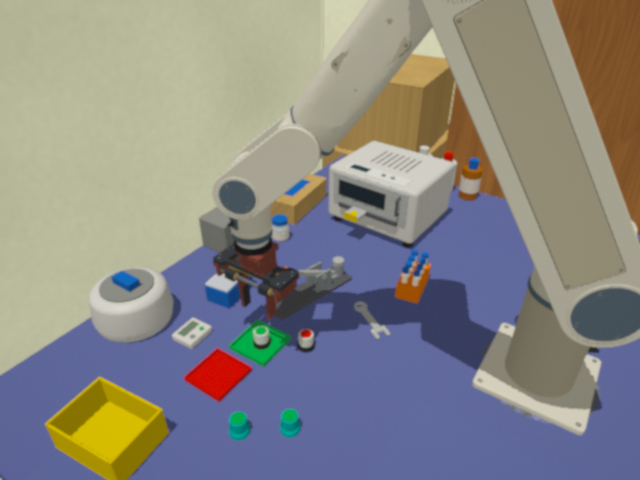

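The wrist views show the green-tagged foot held between the pads, and the side view shows it upright in the green nest at (261,337). Next is the red foot.

```bash
python3 - <<'E'
from h import *
movel([.459,.206,.10],v=.25)
movel([.459,.206,.017],v=.15); st("dn"); command_gripper(0.0); st("grip")
movel([.459,.206,.11],v=.2)
movel([.564,.376,.11],v=.25)
print(movel([.564,.376,.0205],v=.12,until_force=8)); st("placed")
command_gripper(.7); movel([.564,.376,.11],v=.25); st()
move_pose([.5513,.12,.28],down(-.249))
st(); cv2.imwrite("pics/s2.png",read_camera("side")[:,:,::-1])
cv2.imwrite("pics/w3.png",read_camera("wrist")[:,:,::-1]);
E
```

```text
dn 10.82 [0.4597 0.2063 0.0171] F [0.6 0.2 0.6] w 0.701
grip 11.39 [0.4594 0.2061 0.0175] F [-0.7 -0.4  5.7] w 0.368
True
placed 13.68 [0.5625 0.3748 0.0207] F [1.  0.3 1.2] w 0.368
 14.82 [0.5642 0.3761 0.1107] F [-1.8 -0.5  0.4] w 0.7
 16.0 [0.5511 0.1206 0.279 ] F [ 0.7  0.7 -0.9] w 0.696
```

View pics/s2.png

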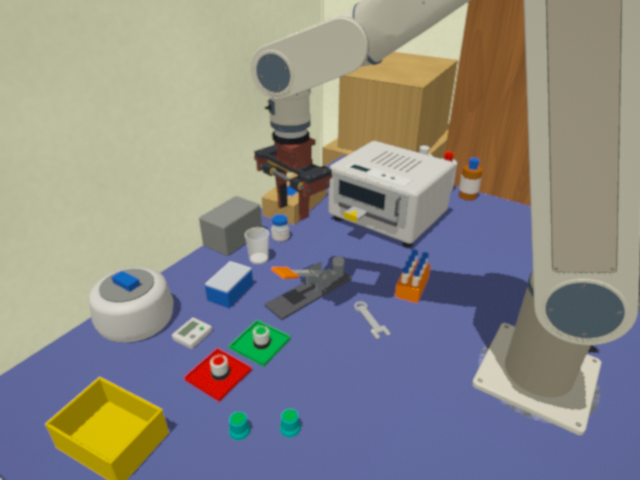

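View pics/w3.png

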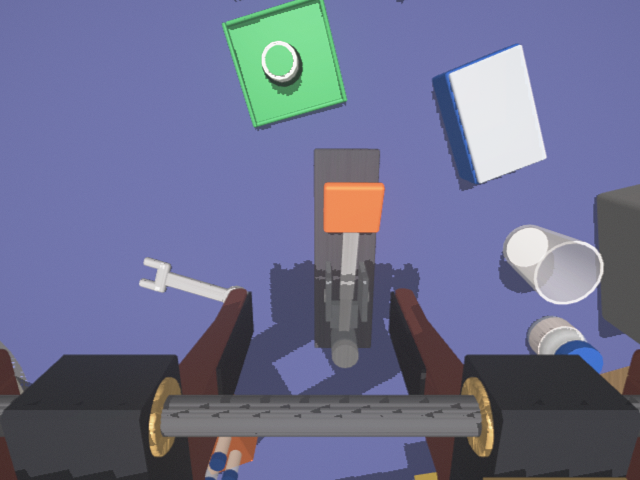

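Both feet stand upright in their nests: red at (219,366), green at (261,337). I'll check the lift point and jack against this side view too.

```bash
python3 - <<'E'
from h import *
s=cv2.imread("pics/s2.png")
cv2.imwrite("pics/c5.png",cv2.resize(s[195:235,330:390],None,fx=12,fy=12,interpolation=2))
cv2.imwrite("pics/c6.png",cv2.resize(s[245:325,255:365],None,fx=7,fy=7,interpolation=2))
i=camera_info("side");print(proj(i,[.600,-.2409,.086]),proj(i,[.5342,-.0501,.058]))
E
```

```text
[353.31596849 212.73719512] [337.78115741 259.19388334]
```

View pics/c5.png

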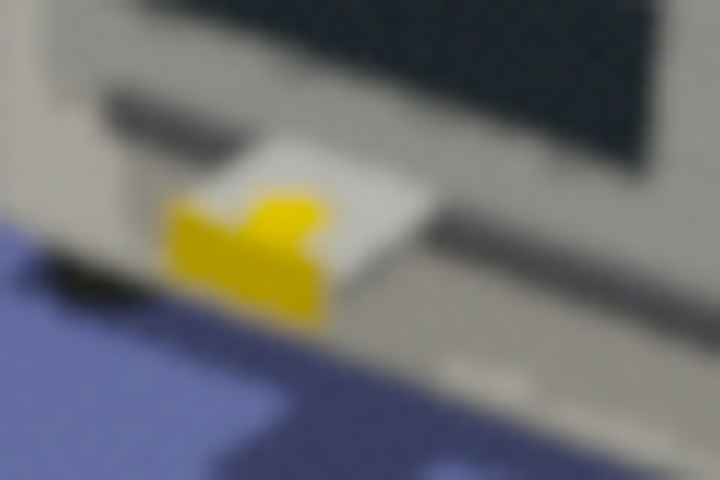

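View pics/c6.png

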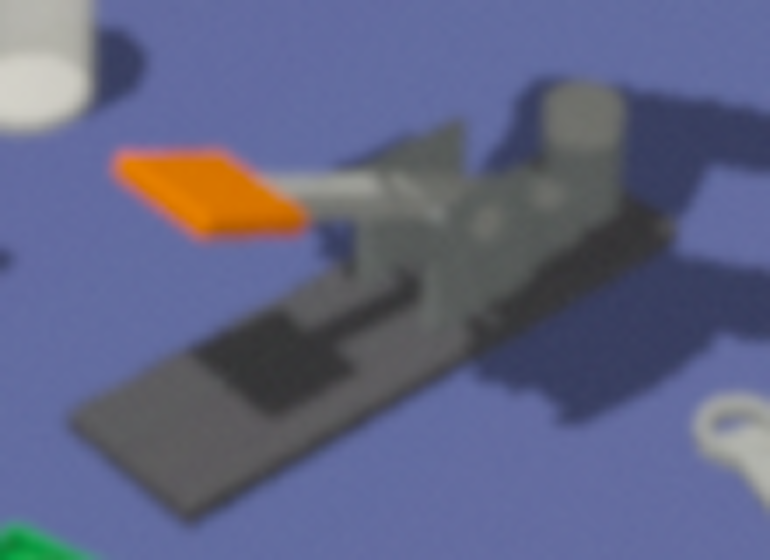

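The side-view dot at (353.6,212.5) is within 0.5 px of the predicted (353.3,212.7), and the saddle agrees within about 1 px. Gripping the jack now.

```bash
python3 - <<'E'
from h import *
g=[.5513,.0175]
movel(g+[.16],v=.25); command_gripper(.85)
movel(g+[.023],v=.12); st("dn"); command_gripper(0.0); st("grip")
movel(g+[.043],v=.1); st("up")
cv2.imwrite("pics/w4.png",read_camera("wrist")[:,:,::-1]); cv2.imwrite("pics/s4.png",read_camera("side")[:,:,::-1])
E
```

```text
dn 18.62 [0.5519 0.0175 0.0236] F [-0.4 -0.2 -0.5] w 0.851
grip 19.2 [0.5518 0.0175 0.0232] F [1.4 0.1 1.9] w 0.502
up 19.55 [0.551  0.0175 0.0429] F [ 0.1 -0.  -9. ] w 0.501
```

View pics/w4.png

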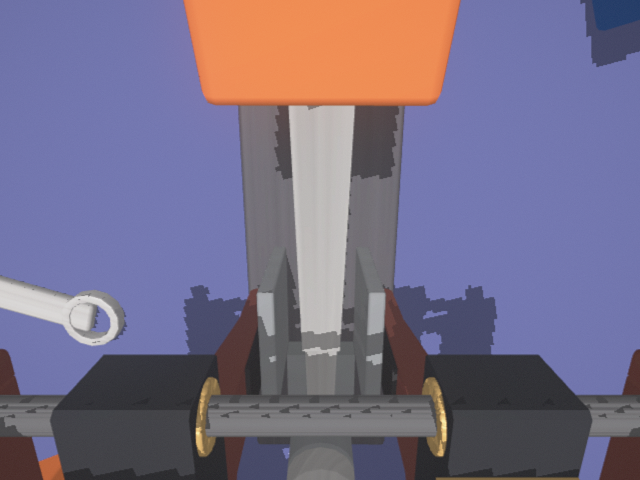

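View pics/s4.png

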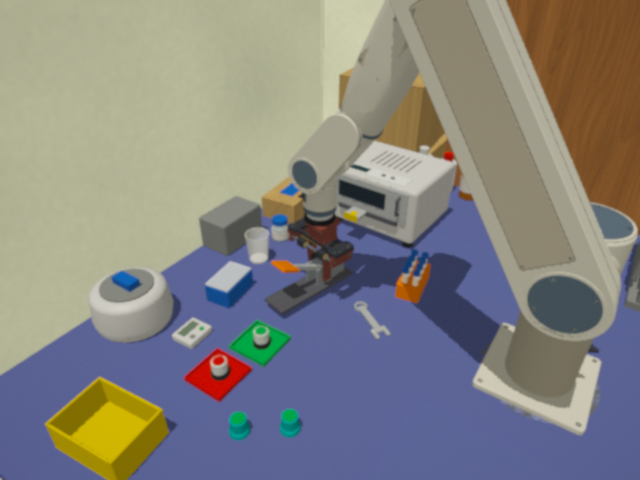

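```bash
python3 - <<'E'
from h import *
i=camera_info("wrist");T=np.array(i["tool_from_camera"])
for n,p in dict(edgeL=(-.025,-.0825,-.074),edgeR=(.025,-.0825,-.074),saddle=(0,.07,-.035),sadback=(0,.055,-.035),rear=(0,-.15,.013),cheek_back_top=(.022,-.025,-.039)).items(): print(n,proj(i,p,T).round(1))
# preview reachability
for p in ([.6063,-.09,.05],[.6063,-.09,.027],[.6029,-.171,.027]): print(inverse_kinematics(p,down(-.042)))
E
```

```text
edgeL [205.6 119.5]
edgeR [442.4 119.6]
saddle [322.2 499.5]
sadback [322.2 471.6]
rear [322.6 -74.2]
cheek_back_top [387.7 296.9]
[-1.66780998e-01  6.37887140e-01  1.74464624e+00 -4.44089210e-16
  7.59059273e-01 -1.24780998e-01]
[-1.66780998e-01  6.74030034e-01  1.74779320e+00 -4.44089210e-16
  7.19769421e-01 -1.24780998e-01]
[-2.95360870e-01  6.87910775e-01  1.71535908e+00 -4.44089210e-16
  7.38322802e-01 -2.53360870e-01]
```

```bash
python3 - <<'E'
from h import *
im=read_camera("top")[:,:,::-1]; cv2.imwrite("pics/t4.png",im)
cv2.imwrite("pics/c7.png",cv2.resize(im[210:290,225:335],None,fx=7,fy=7,interpolation=2))
s=cv2.imread("pics/s4.png");cv2.imwrite("pics/c8.png",cv2.resize(s[230:320,255:365],None,fx=6.6,fy=6.6,interpolation=2))
st(); print(get_ee_rot())
E
```

```text
19.7 [0.5506 0.0175 0.0423] F [ 0.1  0.3 -8. ] w 0.5
[ 1.01297126e-04  9.92264398e-01 -1.24140504e-01 -6.99987047e-04]
```

View pics/c7.png

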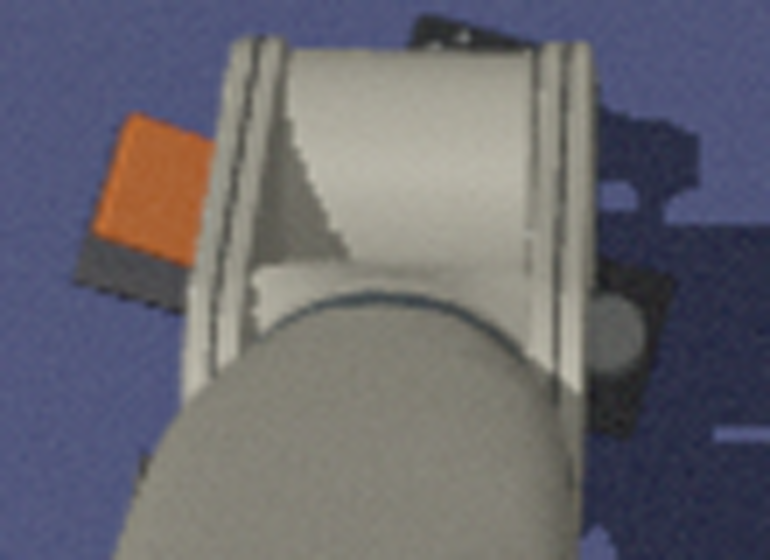

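View pics/c8.png

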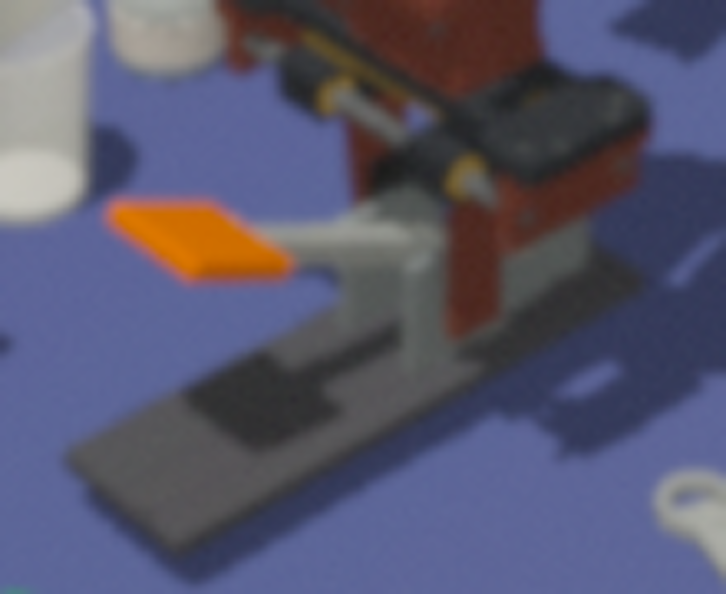

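```bash
python3 - <<'E'
from h import *
t=camera_info("top");o=(225,210)
a=crop(t,[(647,333)],7,o,.0775)[0]; b=crop(t,[(646,334)],7,o,.058)[0]
print("right edge now/before",a,b)
c=crop(t,[(135,113),(93,236)],7,o,.097+.0195+.022-.0); d=crop(t,[(140,116),(100,238)],7,o,.119)
print(c,d,c-d)
u=np.array([np.cos(-1.82),np.sin(-1.82)]);tcp=np.array([.5508,.0175])
print((a[:2]+[0,.015]-tcp)@u)
E
```

```text
right edge now/before [ 0.53270527 -0.0657161   0.0775    ] [ 0.53459805 -0.06546594  0.058     ]
[[0.60563436 0.13502667 0.1385    ]
 [0.55715871 0.14905839 0.1385    ]] [[0.60778716 0.13532019 0.119     ]
 [0.55914478 0.14876997 0.119     ]] [[-0.0021528  -0.00029353  0.0195    ]
 [-0.00198607  0.00028843  0.0195    ]]
0.07057158698992215
```

The saddle sits about 70 mm ahead of the TCP, as nominal. Next I carry it to the approach point, go in low along +x and set it down.

```bash
python3 - <<'E'
from h import *
a=-1.613; d=np.array([np.cos(a),np.sin(a)]); L=np.array([.600,-.2407]); G=L-.070*d
q=down(a+np.pi/2)
A=G-.085*d
move_pose([*A,.043],q); st("appr")
movel([*A,.029],v=.1)
print(movel([*G,.029],v=.08,until_force=6)); st("under")
cv2.imwrite("pics/t5.png",read_camera("top")[:,:,::-1]);cv2.imwrite("pics/s5.png",read_camera("side")[:,:,::-1])
for n,p in (("t5",(170,270,330,450)),("s5",(180,270,290,400))):
    im=cv2.imread(f"pics/{n}.png")[p[0]:p[1],p[2]:p[3]]; cv2.imwrite(f"pics/{n}c.png",cv2.resize(im,None,fx=6,fy=6,interpolation=2))
E
```

```text
appr 20.24 [ 0.606  -0.0867  0.0421] F [-0.8  0.8 -8.7] w 0.503
False
under 21.75 [ 0.6029 -0.1703  0.0289] F [-0.6  0.1 -8.1] w 0.5
```

View pics/t5c.png

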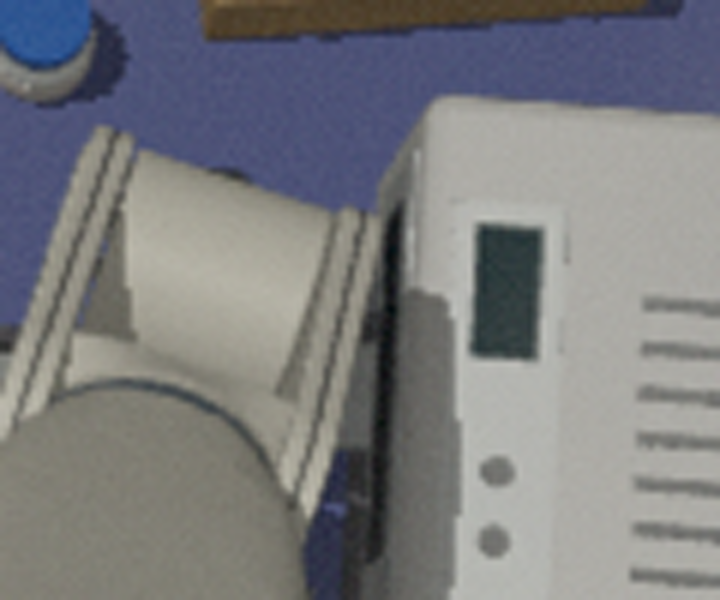

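View pics/s5c.png

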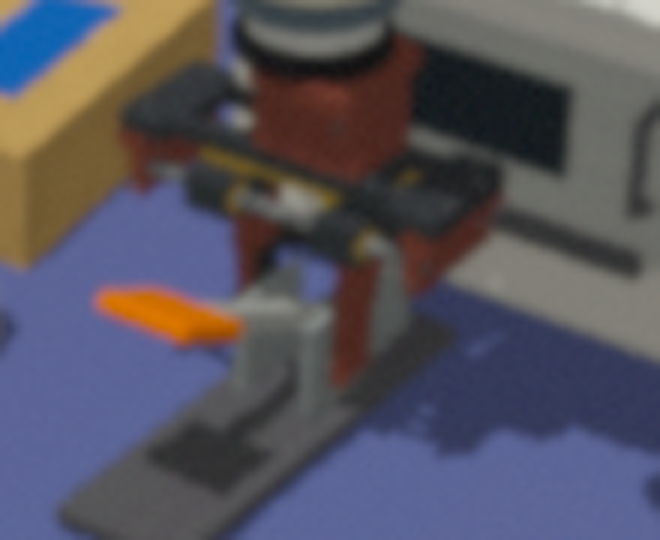

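```bash
python3 - <<'E'
from h import *
a=-1.613; d=np.array([np.cos(a),np.sin(a)]); L=np.array([.600,-.2407]); G=L-.070*d
print(movel([*G,.0228],v=.03,until_force=6)); st("down")
command_gripper(.75); st("rel")
movel([*G,.17],v=.2)
B=G-.15*d
movel([*B,.25],v=.25); st()
for n in("top","side","wrist"): cv2.imwrite(f"pics/{n}6.png",read_camera(n)[:,:,::-1])
for n,p in (("top",(190,290,300,430)),("side",(180,270,290,400))):
    im=cv2.imread(f"pics/{n}6.png")[p[0]:p[1],p[2]:p[3]]; cv2.imwrite(f"pics/{n}6c.png",cv2.resize(im,None,fx=6,fy=6,interpolation=2))
E
```

```text
True
down 22.12 [ 0.6035 -0.1705  0.0231] F [ 0.6 -0.   5. ] w 0.503
rel 22.68 [ 0.6015 -0.1702  0.0214] F [-0.3  0.2 -0.3] w 0.753
 24.4 [ 0.6087 -0.0214  0.2489] F [ 0.6  0.7 -0.2] w 0.747
```

View pics/top6c.png

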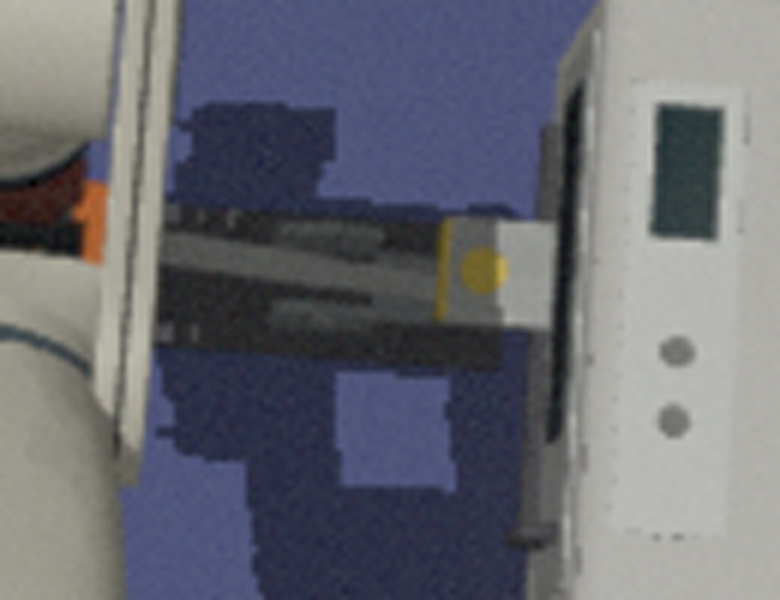

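View pics/side6c.png

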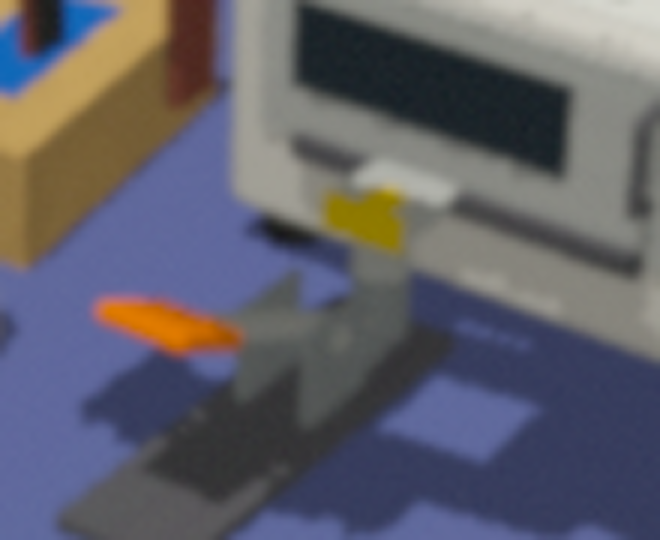

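View pics/wrist6.png

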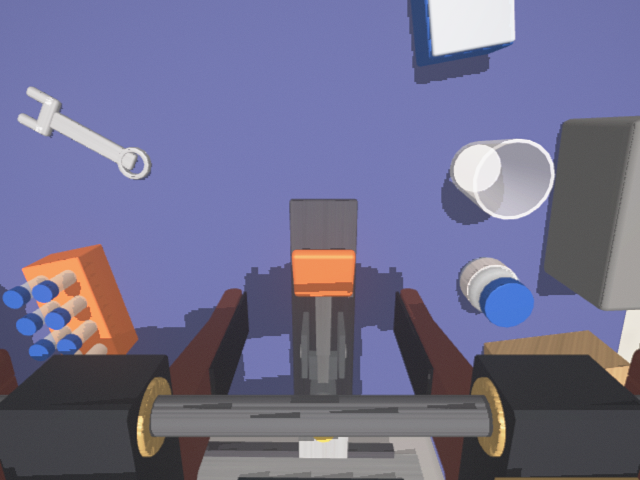

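```bash
python3 - <<'E'
from h import *
a=-1.613; d=np.array([np.cos(a),np.sin(a)]); n=np.array([-d[1],d[0]]);L=np.array([.600,-.2407]); G=L-.070*d
t=camera_info("top")
def P(p):u=proj(t,p);return ((u-[300,190]+.5)*6-.5).round(0)
for s in(1,-1): print("base front",P([*(G+.09*d+s*.035*n),.01]),"edge mid-base",P([*(G-.0*d+s*.035*n),.01]))
print("dot",P([*L,.086]))
s=camera_info("side")
def S(p):u=proj(s,p);return ((u-[290,180]+.5)*6-.5).round(0)
for k in(1,-1): print("side rear",S([*(G-.15*d+k*.035*n),.01]),"front",S([*(G+.09*d+k*.035*n),.01]))
E
```

```text
base front [510. 227.] edge mid-base [327. 214.]
base front [503. 368.] edge mid-base [318. 355.]
dot [484. 270.]
side rear [ 52. 513.] front [340. 290.]
side rear [174. 568.] front [456. 334.]
```

```bash
python3 - <<'E'
import cv2
im=cv2.imread("pics/top6.png");cv2.imwrite("pics/c9.png",cv2.resize(im[215:260,345:400],None,fx=14,fy=13,interpolation=2))
im=cv2.imread("pics/top6.png")[190:290,300:430]
im=cv2.convertScaleAbs(im,alpha=2.2);cv2.imwrite("pics/c10.png",cv2.resize(im,None,fx=6,fy=6,interpolation=2))
E
```

```text
(no output)
```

View pics/c10.png

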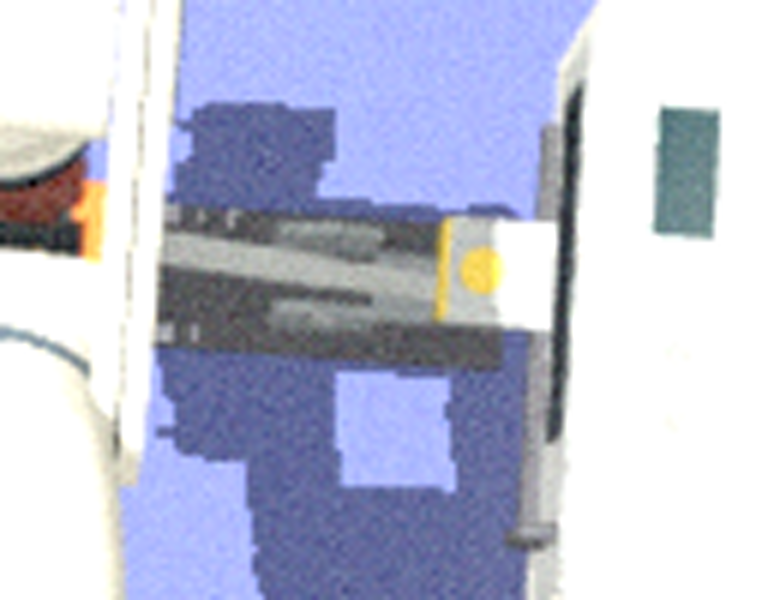

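The front base corner at (501,368) matches the predicted (503,368), so the placement is within about 1 mm. First pump.

```bash
cat >> h.py <<'E'
a=-1.613; d=np.array([np.cos(a),np.sin(a)]); L=np.array([.600,-.2407]); G=L-.070*d
def J(x,z): return [*(G+x*d),z]
E
python3 - <<'E'
from h import *
command_gripper(0.0)
movel(J(-.105,.125),v=.2); st("above")
print(movel(J(-.105,.100),v=.05,until_force=2.5)); st("contact")
print(movel(J(-.114,.083),v=.05,until_force=25)); st("mid")
for z in (.062,.054):
    print(movel(J(-.119,z),v=.05,until_force=25)); st("z%.3f"%z)
print(movel(J(-.120,.047),v=.03,until_force=14)); st("bottom"); wait(.3); st("hold")
cv2.imwrite("pics/side7.png",read_camera("side")[:,:,::-1])
E
```

```text
above 26.43 [ 0.6081 -0.0658  0.1258] F [-0.6  0.1 -0.9] w 0.008
False
contact 27.08 [ 0.6071 -0.0659  0.0998] F [ 0.5 -0.8  1.7] w 0.011
False
mid 27.62 [ 0.6083 -0.0576  0.0834] F [-2.3 -7.1  9.9] w 0.002
False
z0.062 28.2 [ 0.6085 -0.0531  0.0626] F [-2.5 -8.  11.7] w 0.005
False
z0.054 28.51 [ 0.6085 -0.0526  0.0547] F [-2.4 -6.2 13.3] w 0.006
True
bottom 28.77 [ 0.6087 -0.0526  0.0509] F [-6.8 -0.7 20.6] w 0.011
hold 29.07 [ 0.6086 -0.0526  0.0512] F [-5.6 -1.1 18. ] w 0.001
```

View pics/side7.png

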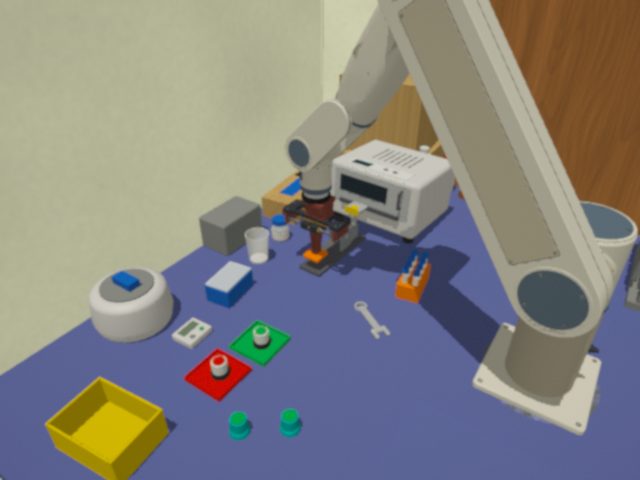

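At the bottom the handle is at its stop (z 0.051, 18–20 N). I'll let it fully back up and check that the jack stayed put.

```bash
python3 - <<'E'
from h import *
movel(J(-.119,.062),v=.06); movel(J(-.114,.083),v=.06); movel(J(-.105,.108),v=.06); movel(J(-.105,.135),v=.1); st("up")
movel(J(-.150,.25),v=.25); st()
for n in("top","side"): cv2.imwrite(f"pics/{n}8.png",read_camera(n)[:,:,::-1])
for n,p in (("top",(190,290,300,430)),("side",(180,270,290,400))):
    im=cv2.imread(f"pics/{n}8.png")[p[0]:p[1],p[2]:p[3]]; 
    if n=="top": im=cv2.convertScaleAbs(im,alpha=2.2)
    cv2.imwrite(f"pics/{n}8c.png",cv2.resize(im,None,fx=6,fy=6,interpolation=2))
E
```

```text
up 30.99 [ 0.6075 -0.0657  0.1353] F [0.2 0.4 0.2] w 0.008
 31.63 [ 0.6084 -0.021   0.2486] F [-1.2  0.3 -0.2] w 0.006
```

View pics/top8c.png

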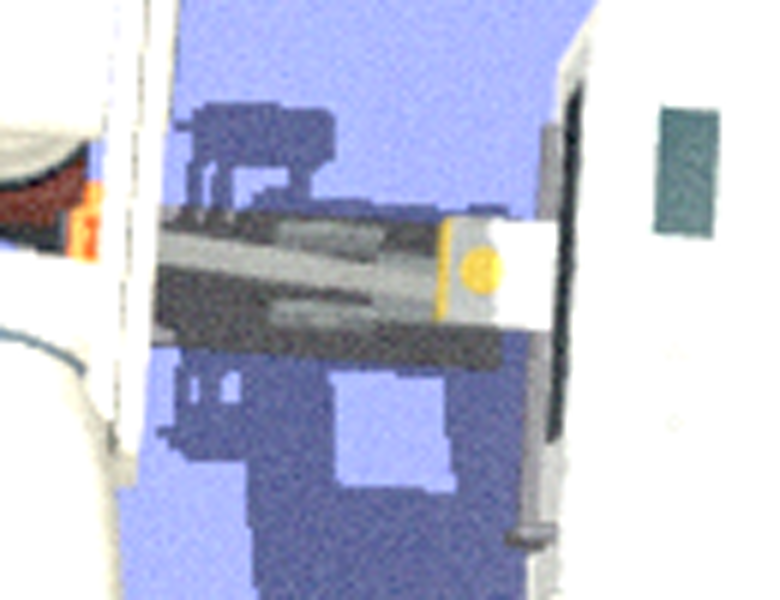

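View pics/side8c.png

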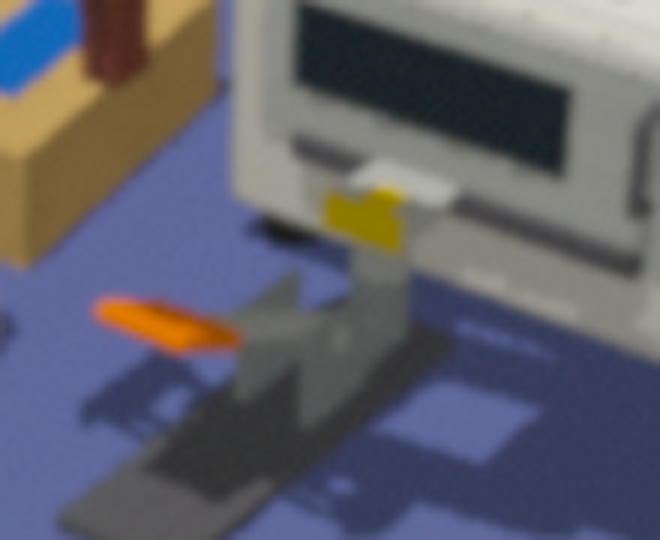

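Nothing shifted: the base corner is still at (501,368), the handle is back up and the incubator is down. Second press, then hold.

```bash
python3 - <<'E'
from h import *
movel(J(-.105,.125),v=.2)
movel(J(-.105,.100),v=.05); movel(J(-.114,.083),v=.05,until_force=25)
for z in (.062,.054): movel(J(-.119,z),v=.05,until_force=25)
print(movel(J(-.120,.047),v=.03,until_force=14)); st("bottom"); wait(.5); st("hold"); wait(.5); st("hold2")
for n in("top","side"): cv2.imwrite(f"pics/{n}9.png",read_camera(n)[:,:,::-1])
for n,p in (("top",(190,290,300,430)),("side",(180,280,280,400))):
    im=cv2.imread(f"pics/{n}9.png")[p[0]:p[1],p[2]:p[3]]; 
    cv2.imwrite(f"pics/{n}9c.png",cv2.resize(im,None,fx=6,fy=6,interpolation=2))
E
```

```text
True
bottom 34.89 [ 0.6087 -0.0526  0.0509] F [-6.5 -1.2 21.3] w 0.006
hold 35.39 [ 0.6087 -0.0526  0.0511] F [-6.7  0.2 19.2] w 0.01
hold2 35.89 [ 0.6086 -0.0526  0.0511] F [-5.3 -1.  18.1] w 0.011
```

View pics/side9c.png

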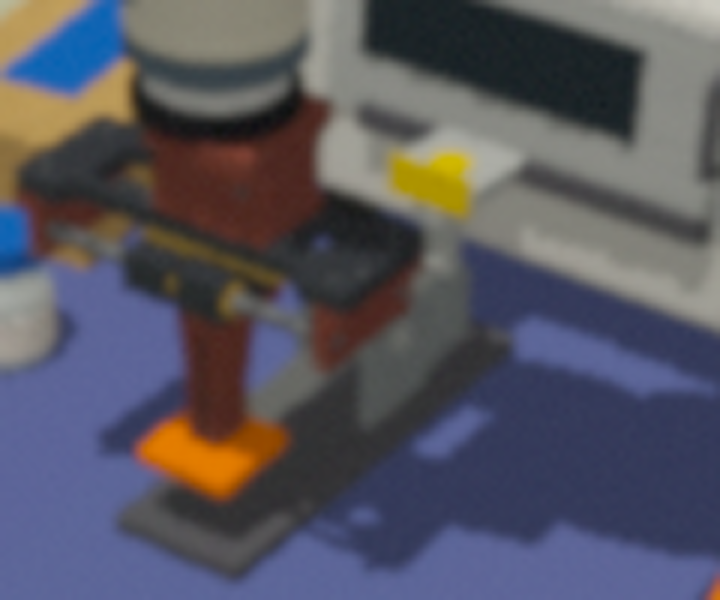

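View pics/top9.png

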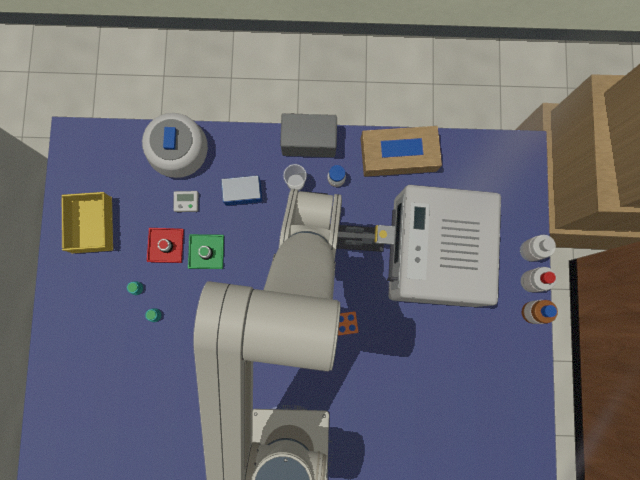

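The paddle is level at its stop, the bracket is visibly raised on the saddle, and both feet are in their nests (red at (165,245), green at (205,252)). Handing in while still pressing.

```bash
python3 -c "
from h import *
job_done(); st('end')"
```

```text
the job is handed in; nothing more can be done
the job is handed in; nothing more can be done
```

The job was handed in at about 36 s with the arm still holding the handle down and the incubator's front raised by the jack. No verdict was reported, and the station took no reading after handing in.

- **Feet:** The green-tagged aluminium foot stands upright in the green nest and the red-tagged one in the red nest. I left the two turquoise look-alikes alone.
- **Jack:** It is set down flat with its saddle under the yellow-marked lift point. The visible base corner was within about 1 mm of where it should be, and had not moved after the first pump.
- **Handle:** I gave it one full pump, down to the stop and all the way back up. I then pressed it down again to 51 mm above the bench, which is the stated stop height, and held it at about 18–19 N.
- **Last pictures:** The paddle is level and the bracket sits raised on the saddle. The bystanders in view look unmoved; the arm hid the wrench and part of the tube rack in the final top view.
- **Sideways force:** While the handle was held down, the wrist also read about 5–7 N sideways. That showed on both presses, and the jack had not shifted after the first. I did not re-measure its position during the final hold.

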